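# Nest the sample cups in their grip holders

### The arm

A 6-joint arm with a two-finger parallel gripper is mounted at the origin on the work surface. World frame = base frame: x ahead of the robot, y to its left, z up, the work surface at z = 0. Lengths are in m, angles in rad, forces in N, time in s.
With the tool pointing down it reaches from about 0.3 to 0.875 m from the base axis. Payload 6.4 kg.
Tool frame: the origin (TCP) lies midway between the tips of the shut fingers; the grasp point (between the pads) lies 19 mm behind it (hold_point_z is the distance from the TCP to the grasp point, in m); z points along the fingers, y is the direction in which the jaws open and shut (so a half turn about z gives the same grasp; the last joint's range is limited). The gripper opens to 88 mm and grips with 3 to 60 N. Pads are 18 mm wide; open, the fingers measure 123 mm over their backs; the gripper's body (75 mm by 187 mm) begins 45 mm behind the grasp point.
Start: joints at [-1.463, 0.181, 1.607, -0, 1.354, -0.206], TCP at [0.178, -0.547, 0.239] pointing down, gripper open.
Joint ranges: [-2.99, 2.99], [-0.89, 2.07], [0.3, 2.58], [-1.14, 4.28], [0, 2.63], [-3.12, 3.12]. Speed limits (rad/s): [2.57, 2.57, 3.01, 3.14, 3.14, 3.14].

### API

Orientations are given as a unit quaternion [w, x, y, z].
In Python, from plant import sense, read_camera, finish_job, find_in, hold_point_z gives the robot as it stands. The module is installed in compiled form; this text tells all that it offers.
- The arm moves only by the shell command python3 -m inch 'ROWS' [OPENING] [FORCE]. ROWS is JSON, one flat list of numbers, 6 for each row, row after row: the shift along the tool's x, y, z in mm, then the turn, a rotation vector about the tool's x, y, z in rad. A call has 1 to 12 rows; each row is the pose to reach, as a shift and turn from the pose measured when the call began, along the tool's axes at that moment; what a row does not reach only later rows make up. A row lasts 1/8 s, in which the tool goes at most 62.5 mm and 10.7 degrees, less where a joint would pass 70% of its speed; a pose out of reach is approached as far as the arm can. A call with a gripper value outside its range is refused whole. OPENING is the finger opening in mm, from 0 to 88.1, set as the call begins (- or left out, the last holds). The fingers move at their own pace and stop on an object; FORCE is the grip in N (left out, the last holds). Time passes only in rows, so rows that repeat a pose let the fingers close. It gives the time, the measured TCP pose, the force and the opening at its end, in the units of the state.
- sense(): the state, without advancing time (a new reading comes with each control period).
- read_camera(name): name is "scene" or "top" or "wrist"; returns a dict with "pixels" (400x640x3 uint8, blue, green, red), "fx", "fy", "cx", "cy" (pixels), "extrinsics" (4x4, takes a point from camera to world coordinates). Camera axes: x right, y down, z forward; pixel columns grow to the right and rows downward; lengths in m; the calibration is good to about 2 mm. A picture is of the moment at which its call begins. There is no depth.
- finish_job(): hands the job in, once; it reports no verdict.
Trained networks look in the newest picture that a camera, given by its name, has taken for a name from the list of things; names that differ only in an ending like _2 or _b are one class to them, and where a whole thing is asked for, a point or a joint stands for the part that bears it (a point fixed in the world has none). Each returns a list of dicts, best first, with "confidence" (0 to 1); they miss things now and then, are a little off and sometimes report something else, mostly with a low value. They report only what shows in the picture. A call takes as long as a camera call. They do not tell look-alikes from the thing itself.
- find_in(camera, name): "bbox" ([left, top, right, bottom] in pixels, round what is visible of it).
The state is a dict: "time": time; "joint_pos": joint angles; "joint_velocities": joint speeds; "joint_efforts": joint torques, N m; "tool_pos": TCP position; "ee_rot": TCP orientation; "force": force on the tool from outside, world axes, zero at the start; "wrist_torque": the same for the moment, N m; "finger_gap": finger opening in m.
Only numpy, scipy, OpenCV 4.12 (cv2) and the standard library are available. Lean on these libraries where they do the work, as an engineer would, in place of code of your own. Each camera call takes 0.05 s, during which the arm holds its last target. There are 200 camera calls.

### The job

Nest the red sample cup in the red holder, then the blue cup in the blue holder: lower each one upright into its sprung grip collar and give it a light push, about 9 N, until the taper grips, stopping before it wedges (a push above 14 N may jam it). Let go of both, and leave the bottles and the tape roll where they are.

Things in the scene. Friction and masses are not known exactly. Their poses are not given: they have to be found in the camera images.
- red_cup: Tapered open steel sample cup, red band, 140 mm high, 0.14-0.28 kg, standing upright. Origin: centre of underside, z up its axis; round, so yaw means nothing. Outside: cone from 40 mm diameter at the bottom to 58 mm at 65 mm height (8 degrees a side), then a straight 58 mm cylinder up to the rim, 3 mm wall, 73 mm deep inside (solid foot). Best held across the outside of the straight part.
- blue_cup: Tapered open steel sample cup, blue band, 140 mm high, 0.14-0.28 kg, standing upright. Origin: centre of underside, z up its axis; round, so yaw means nothing. Outside: cone from 40 mm diameter at the bottom to 58 mm at 65 mm height (8 degrees a side), then a straight 58 mm cylinder up to the rim, 3 mm wall, 73 mm deep inside (solid foot). Best held across the outside of the straight part.
- red_holder: Red holder fixed to the bench: bucket-shaped shell on a 110 mm round steel foot plate. Origin: centre of underside, at bench height, z up. Mouth at 88 mm height, 79 mm inside, 86 mm outside diameter; inner floor at 6 mm. Six black sprung pads inside form a grip collar with the cup's taper, 49 mm diameter at its middle: the cup's foot enters with 4 mm to spare all round.
- blue_holder: Light blue holder fixed to the bench: bucket-shaped shell on a 110 mm round steel foot plate. Origin: centre of underside, at bench height, z up. Mouth at 88 mm height, 79 mm inside, 86 mm outside diameter; inner floor at 6 mm. Six black sprung pads inside form a grip collar with the cup's taper, 49 mm diameter at its middle: the cup's foot enters with 4 mm to spare all round.
- red_holder_mouth (a point): Centre of the red holder's mouth, 88 mm above the bench. The collar is set anew each time, 45 to 73 mm above the bench (not reported): the cup first touches it with its bottom 14 to 42 mm above the bench. From there resistance grows 2 to 5 N per mm of depth and friction keeps the cup there. A push under 6 N does not seat it, over 14 N may jam it.
- blue_holder_mouth (a point): Centre of the blue holder's mouth, 88 mm above the bench. The collar is set anew each time, 45 to 73 mm above the bench (not reported): the cup first touches it with its bottom 14 to 42 mm above the bench. From there resistance grows 2 to 5 N per mm of depth and friction keeps the cup there. A push under 6 N does not seat it, over 14 N may jam it.
- media_bottle: Bystander: amber glass media bottle with red cap, 72 mm diameter, 150 mm high, standing; origin at the centre of its underside.
- feed_bottle: Bystander: clear glass feed bottle with red cap, 60 mm diameter, 115 mm high, standing; origin at the centre of its underside.
- tape_roll: Bystander: yellow ring of tape lying flat, 90 mm diameter, 19 mm high; origin at the centre of its underside.
There are look-alikes about, which are no part of the job. What is shaped like the red_holder but turquoise is not meant.

How it is judged:
By the outcome, as a careful person would: the job done as asked, in the order asked, and still so for the second after the job is handed in, with the robot touching nothing.
It also fails if it takes over 64 s, if anything falls off the work surface, if the arm or the gripper's body presses on something with over 40 N, if the wrist force passes 120 N, or if a joint passes its speed limit or range.

## Working session

There is one attempt and no reset: what is moved stays moved. The work goes in short steps, Python scripts to look and compute and a shell command to move; the robot and the scene stay as the last step left them, time stands still between calls to the robot, and variables do not carry over. Pictures are saved under pics/ and viewed, about 8 in all and at most 12, crops included, and the job is handed in when it is done.

```bash
mkdir -p pics
cat > h.py <<'E'
import numpy as np, cv2
from plant import *
from scipy.spatial.transform import Rotation as R
def ray(c,u,v):
    E=np.array(c["extrinsics"]); d=E[:3,:3]@np.array([(u-c["cx"])/c["fx"],(v-c["cy"])/c["fy"],1]); return E[:3,3],d
def atz(c,u,v,z):
    o,d=ray(c,u,v); return o+d*(z-o[2])/d[2]
def proj(c,p):
    E=np.array(c["extrinsics"]); q=E[:3,:3].T@(np.array(p)-E[:3,3]); return c["fx"]*q[0]/q[2]+c["cx"], c["fy"]*q[1]/q[2]+c["cy"]
def totool(p,s=None):
    s=s or sense(); w,x,y,z=s["ee_rot"]; return R.from_quat([x,y,z,w]).inv().apply(np.array(p)-s["tool_pos"])*1000
E
python3 - <<'E'
from h import *
s=sense();print(s["time"],s["tool_pos"],s["ee_rot"],s["force"],hold_point_z)
for n in("top","scene"):
    c=read_camera(n);cv2.imwrite(f"pics/{n}0.png",c["pixels"])
    print(n,np.round(c["extrinsics"],3).tolist(),c["fx"])
    for t in("red_cup","blue_cup","red_holder","blue_holder","media_bottle","feed_bottle","tape_roll"):
        for f in find_in(n,t)[:4]:
            b=f["bbox"];print(t,np.round(b),round(f["confidence"],2),np.round(atz(c,(b[0]+b[2])/2,(b[1]+b[3])/2,.09),3))
E
```

```text
0.0 [ 0.17744344 -0.54638495  0.2378196 ] [-8.67224897e-04  9.87715661e-01  1.56259463e-01  3.76283513e-05] [ 0.07971764 -0.47766831  0.75294575] 0.0187
top [[-0.052, -0.976, 0.21, 0.413], [-0.999, 0.051, -0.011, 0.005], [0.0, -0.211, -0.978, 1.116], [0.0, 0.0, 0.0, 1.0]] 462.1445110106407
red_cup [260. 267. 289. 295.] 0.97 [0.46  0.084 0.09 ]
blue_cup [342. 259. 370. 287.] 0.91 [ 0.467 -0.093  0.09 ]
red_holder [340. 102. 384. 149.] 0.72 [ 0.81  -0.133  0.09 ]
red_holder [334. 162. 378. 214.] 0.68 [ 0.66  -0.108  0.09 ]
red_holder [410. 181. 460. 224.] 0.6 [ 0.617 -0.286  0.09 ]
blue_holder [230. 186. 279. 237.] 0.65 [0.617 0.125 0.09 ]
media_bottle [145. 254. 187. 286.] 0.96 [0.496 0.323 0.09 ]
feed_bottle [439. 238. 467. 264.] 0.58 [ 0.505 -0.313  0.09 ]
tape_roll [286. 121. 324. 158.] 0.88 [0.782 0.003 0.09 ]
scene [[-0.66, 0.582, -0.474, 1.316], [0.751, 0.499, -0.433, 0.624], [-0.015, -0.642, -0.766, 1.174], [0.0, 0.0, 0.0, 1.0]] 489.1272858405221
red_cup [376. 159. 402. 202.] 0.96 [0.471 0.094 0.09 ]
blue_cup [332. 134. 354. 172.] 0.7 [ 0.472 -0.086  0.09 ]
red_holder [274. 174. 313. 218.] 0.84 [ 0.701 -0.082  0.09 ]
red_holder [229. 200. 268. 244.] 0.82 [ 0.852 -0.11   0.09 ]
red_holder [246. 140. 278. 182.] 0.58 [ 0.662 -0.256  0.09 ]
blue_holder [347. 205. 381. 253.] 0.76 [0.662 0.15  0.09 ]
blue_holder [277. 172. 310. 218.] 0.5 [ 0.698 -0.084  0.09 ]
media_bottle [436. 210. 465. 261.] 0.93 [0.524 0.342 0.09 ]
feed_bottle [273. 116. 291. 151.] 0.86 [ 0.532 -0.296  0.09 ]
tape_roll [274. 237. 304. 270.] 0.88 [0.853 0.05  0.09 ]
```

Run:
```python
import cv2
a=cv2.imread("pics/top0.png");cv2.imwrite("pics/top_c.png",cv2.resize(a[80:310,120:490],None,fx=2.1,fy=2.1,interpolation=cv2.INTER_CUBIC))
```

```text
(no output)
```

View pics/top_c.png

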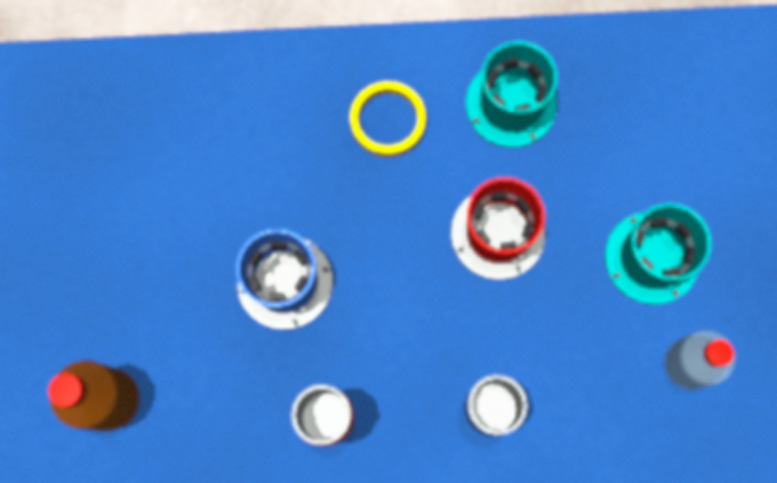

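The top view shows the red holder at about (361,184) px and the light-blue holder at (251,208). The two turquoise look-alikes at (367,117) and (438,195) are not meant. The cups' bands don't show from above, so I'll confirm their colours in a scene crop and measure.

Run:
```python
from h import *
a=cv2.imread("pics/scene0.png");cv2.imwrite("pics/scene_c.png",cv2.resize(a[100:270,220:480],None,fx=3,fy=3,interpolation=cv2.INTER_CUBIC))
c=read_camera("top");im=c["pixels"];hsv=cv2.cvtColor(im,cv2.COLOR_BGR2HSV)
# upper ring of the mouth: candidates, fit by projecting circles
def edge_fit(guess,z,r):
    from scipy.optimize import minimize
    g=cv2.GaussianBlur(im,(3,3),0).astype(float)
    G=sum(np.hypot(cv2.Sobel(g[...,k],-1,1,0),cv2.Sobel(g[...,k],-1,0,1)) for k in range(3)).astype(np.float32)
    t=np.linspace(0,2*np.pi,90)
    def f(p):
        uv=np.array([proj(c,[p[0]+r*np.cos(q),p[1]+r*np.sin(q),z]) for q in t],np.float32)
        return -cv2.remap(G,uv[None,:,0],uv[None,:,1],cv2.INTER_LINEAR).mean()
    b=min(((f((guess[0]+i*.003,guess[1]+j*.003)),guess[0]+i*.003,guess[1]+j*.003) for i in range(-6,7) for j in range(-6,7)))
    m=minimize(f,b[1:],method="Nelder-Mead",options=dict(initial_simplex=[b[1:],(b[1]+.002,b[2]),(b[1],b[2]+.002)]));return m.x,m.fun
for n,uv,z,r in(("red_h",(361,184),.088,.043),("blue_h",(251.5,208),.088,.043),("red_c",(273.5,277.5),.14,.029),("blue_c",(357,273),.14,.029)):
    g=atz(c,*uv,z);x,q=edge_fit(g[:2],z,r);print(n,np.round(g,4),np.round(x,4),round(q))
s=sense();w,x,y,z=s["ee_rot"];print(R.from_quat([x,y,z,w]).as_matrix().round(3))
w=read_camera("wrist");E=np.array(w["extrinsics"]);print("wrist cam in tool",totool(E[:3,3]).round(1),w["fx"])
```

```text
red_h [ 0.669  -0.1205  0.088 ] [ 0.6737 -0.1196] -759
blue_h [0.626  0.1318 0.088 ] [0.6223 0.1287] -545
red_c [0.4649 0.0832 0.14  ] [0.466  0.0855] -738
blue_c [ 0.4651 -0.0915  0.14  ] [ 0.4665 -0.0907] -630
[[ 0.951  0.309 -0.   ]
 [ 0.309 -0.951  0.   ]
 [ 0.    -0.    -1.   ]]
wrist cam in tool [ 7.870e+01 -1.000e-01 -1.461e+02] 335.69082439810785
```

View pics/scene_c.png

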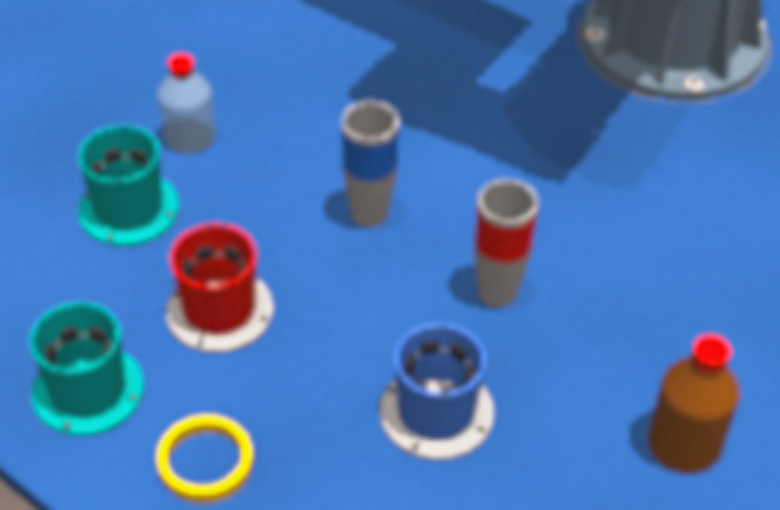

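The scene crop shows the blue band on the cup at crop (370,160) (full px ≈343,153) and the red band on the cup at (505,240) (full ≈388,180). That matches the network's labels and the top-view positions. Next I move above the red cup.

```bash
python3 -m inch '[20,-22,0,0,0,0, 60,-65,0,0,0,0, 100,-109,0,0,0,0, 140,-153,0,0,0,0, 180,-196,0,0,0,0, 220,-240,0,0,0,0, 260,-283,0,0,0,0, 300,-327,0,0,0,0, 340,-370,0,0,0,0, 380,-414,0,0,0,0, 420,-458,0,0,0,0, 450,-490,0,0,0,0]' 88 25
python3 -m inch '[20,-22,0,0,0,0, 20,-22,0,0,0,0, 20,-22,0,0,0,0]'
cat > look.py <<'E'
import sys
from h import *
from scipy.optimize import minimize
# usage: look.py x y z r tag : refine circle centre in wrist image near the guess
def fit(c,guess,z,r,span=5):
    g=cv2.GaussianBlur(c["pixels"],(5,5),0).astype(float)
    G=sum(np.hypot(cv2.Sobel(g[...,k],-1,1,0),cv2.Sobel(g[...,k],-1,0,1)) for k in range(3)).astype(np.float32)
    t=np.linspace(0,2*np.pi,120)
    def f(p):
        uv=np.array([proj(c,[p[0]+r*np.cos(q),p[1]+r*np.sin(q),z]) for q in t],np.float32)
        return -cv2.remap(G,uv[None,:,0],uv[None,:,1],cv2.INTER_LINEAR).mean()
    b=min((f((guess[0]+i*.002,guess[1]+j*.002)),guess[0]+i*.002,guess[1]+j*.002) for i in range(-span,span+1) for j in range(-span,span+1))
    m=minimize(f,b[1:],method="Nelder-Mead",options=dict(initial_simplex=[b[1:],(b[1]+.001,b[2]),(b[1],b[2]+.001)]))
    return m.x,m.fun
if __name__=="__main__":
    x,y,z,r=map(float,sys.argv[1:5]);c=read_camera("wrist");p,q=fit(c,(x,y),z,r)
    s=sense();print("t",s["time"],"tcp",np.round(s["tool_pos"],4),"circle",p.round(4),round(q),"tool mm",totool([*p,z],s).round(1))
    im=c["pixels"].copy()
    for k in np.linspace(0,2*np.pi,60):
        u,v=proj(c,[p[0]+r*np.cos(k),p[1]+r*np.sin(k),z]);cv2.circle(im,(int(u),int(v)),1,(0,255,0),-1)
    cv2.imwrite(f"pics/{sys.argv[5]}.png",im)
E
python3 look.py .466 .0855 .14 .029 w1
```

```text
time: 2.4
tool_pos: [0.4549, 0.0605, 0.2391]
ee_rot: [0.0, 0.988, 0.157, 0.0]
force: [-0.3, -1.0, 0.1]
finger_gap: 0.0878
time: 2.78
tool_pos: [0.4667, 0.0871, 0.2389]
ee_rot: [0.0, 0.988, 0.157, 0.0]
force: [0.5, -0.4, 0.1]
finger_gap: 0.0878
t 2.825 tcp [0.4668 0.0868 0.239 ] circle [0.4661 0.0844] -563 tool mm [-1.4  2.1 99. ]
```

View pics/w1.png

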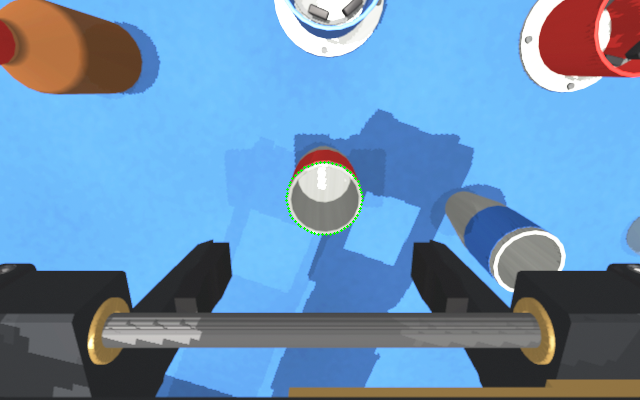

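The wrist view shows the red cup's rim at (325,198), with the fitted circle sitting right on it. I'll lower to grasp height (TCP z≈0.096) and close.

```bash
python3 -m inch '[-1,2,30,0,0,0, -1,2,75,0,0,0, -1,2,115,0,0,0, -1,2,138,0,0,0, -1,2,143,0,0,0, -1,2,143,0,0,0]'
python3 -m inch '[0,0,0,0,0,0, 0,0,0,0,0,0, 0,0,0,0,0,0, 0,0,0,0,0,0, 0,0,0,0,0,0, 0,0,0,0,0,0]' 40 30
```

```text
time: 3.58
tool_pos: [0.4668, 0.0838, 0.0965]
ee_rot: [0.0, 0.988, 0.156, 0.001]
force: [0.1, 0.7, 0.7]
finger_gap: 0.088
time: 4.32
tool_pos: [0.4673, 0.084, 0.0971]
ee_rot: [0.0, 0.988, 0.156, 0.001]
force: [-0.7, 1.1, 5.3]
finger_gap: 0.0582
```

```bash
python3 -m inch '[0,0,-15,0,0,0, 0,0,-50,0,0,0, 0,0,-90,0,0,0, 0,0,-125,0,0,0, 0,0,-145,0,0,0, 0,0,-150,0,0,0, 0,0,-150,0,0,0]' 40 40
python3 -m inch '[3,15,0,0,0,0, 12,55,0,0,0,0, 21,100,0,0,0,0, 31,145,0,0,0,0, 40,190,0,0,0,0, 49,230,0,0,0,0, 54,253,0,0,0,0, 55,258,0,0,0,0, 55,258,0,0,0,0, 55,258,0,0,0,0]'
python3 look.py .673 -.12 .088 .043 w2
```

```text
time: 5.2
tool_pos: [0.4666, 0.084, 0.2467]
ee_rot: [0.0, 0.988, 0.156, 0.001]
force: [0.2, 0.2, -1.1]
finger_gap: 0.0577
time: 6.45
tool_pos: [0.5982, -0.1435, 0.2468]
ee_rot: [0.0, 0.988, 0.157, 0.001]
force: [0.5, 0.1, -1.1]
finger_gap: 0.0578
t 6.5 tcp [ 0.5982 -0.1435  0.247 ] circle [ 0.6735 -0.1205] -650 tool mm [ 78.5   1.4 159.1]
```

View pics/w2.png

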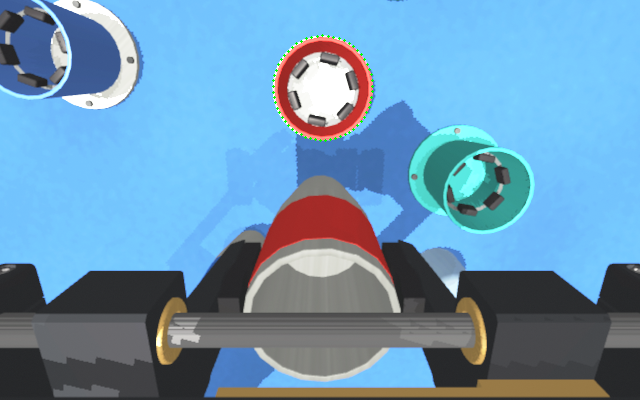

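The wrist view shows the red holder's mouth at (323,88), well fitted, with six dark pads inside and the turquoise look-alike off to the right. The red cup is in the grip. I'll check the cup's offset in the grip and the force baseline.

```bash
cat > chk.py <<'E'
from look import *
F=[]
for i in range(5): c=read_camera("wrist");F.append(sense()["force"])
s=sense();F=np.array(F);print("force",F.mean(0).round(2),F.std(0).round(2))
z0=s["tool_pos"][2]
for n,z,r in(("rim",z0+.043,.029),("foot",z0-.097,.020)):
    p,q=fit(c,s["tool_pos"][:2],z,r,3);print(n,totool([*p,z],s).round(1),round(q))
E
python3 chk.py
```

```text
force [ 0.26 -0.44 -1.09] [0.33 0.77 0.34]
rim [  2.4  -1.3 -43. ] -347
foot [-1.2 -1.1 97. ] -143
```

```bash
cat > ok.py <<'E'
import sys
from plant import sense
s=sense();f=s["force"][2];print("  z",round(s["tool_pos"][2],4),"fz",round(f,2));sys.exit(f>float(sys.argv[1]))
E
python3 -m inch '[15,0,0,0,0,0, 40,1,0,0,0,0, 65,2,0,0,0,0, 77,2,0,0,0,0, 79.5,2,0,0,0,0, 79.5,2,0,0,0,0, 79.5,2,0,0,0,0]'
python3 -m inch '[0,0,20,0,0,0, 0,0,50,0,0,0, 0,0,80,0,0,0, 0,0,95,0,0,0, 0,0,100,0,0,0, 0,0,100,0,0,0, 0,0,100,0,0,0]'
python3 chk.py; python3 -c "
from look import *
c=read_camera('wrist');cv2.imwrite('pics/w3.png',c['pixels'])"
```

```text
time: 7.62
tool_pos: [0.6743, -0.1215, 0.2475]
ee_rot: [0.0, 0.988, 0.156, 0.001]
force: [-0.7, 0.6, -1.7]
finger_gap: 0.0574
time: 8.5
tool_pos: [0.6753, -0.1219, 0.149]
ee_rot: [0.001, 0.988, 0.156, 0.002]
force: [0.2, -1.0, -0.8]
finger_gap: 0.0582
force [-0.22  0.06 -1.23] [0.45 0.36 0.38]
rim [  2.4  -1.  -43. ] -328
foot [ 2. -4. 97.] -275
```

View pics/w3.png

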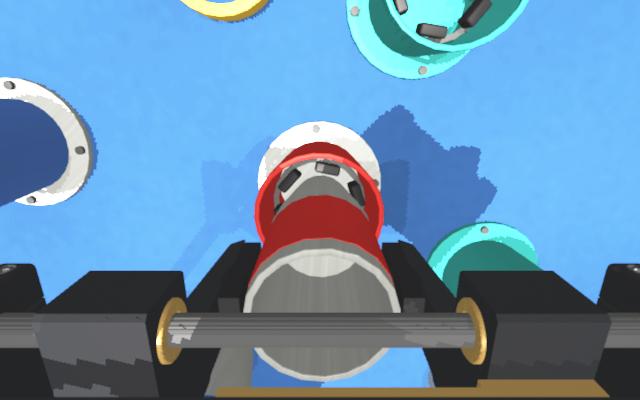

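The wrist view shows the foot of the cup inside the red mouth near (320,200), centred between the pads. I'll creep down in guarded steps.

```bash
M="python3 -m inch"; G="python3 ok.py 1.2"
q(){ tail -0 >/dev/null; }
(python3 -m inch '[0,0,3,0,0,0, 0,0,5,0,0,0, 0,0,5,0,0,0]' && $G &&
python3 -m inch '[0,0,1.5,0,0,0, 0,0,1.5,0,0,0]' && $G &&
python3 -m inch '[0,0,1.5,0,0,0, 0,0,1.5,0,0,0]' && $G &&
python3 -m inch '[0,0,1.5,0,0,0, 0,0,1.5,0,0,0]' && $G &&
python3 -m inch '[0,0,1.5,0,0,0, 0,0,1.5,0,0,0]' && $G &&
python3 -m inch '[0,0,1.5,0,0,0, 0,0,1.5,0,0,0]' && $G &&
python3 -m inch '[0,0,1.5,0,0,0, 0,0,1.5,0,0,0]' && $G &&
python3 -m inch '[0,0,1.5,0,0,0, 0,0,1.5,0,0,0]' && $G &&
python3 -m inch '[0,0,1.5,0,0,0, 0,0,1.5,0,0,0]' && $G &&
python3 -m inch '[0,0,1.5,0,0,0, 0,0,1.5,0,0,0]' && $G) | grep -E "z |force|time"
```

```text
time: 9.18
force: [1.0, 0.3, -1.7]
  z 0.1425 fz -1.67False
```

```bash
sed -i 's/sys.exit(f>float(sys.argv\[1\]))/sys.exit(int(f>float(sys.argv[1])))/' ok.py; G="python3 ok.py 1.2"
(python3 -m inch '[0,0,1.5,0,0,0, 0,0,1.5,0,0,0]' && $G &&
python3 -m inch '[0,0,1.5,0,0,0, 0,0,1.5,0,0,0]' && $G &&
python3 -m inch '[0,0,1.5,0,0,0, 0,0,1.5,0,0,0]' && $G &&
python3 -m inch '[0,0,1.5,0,0,0, 0,0,1.5,0,0,0]' && $G &&
python3 -m inch '[0,0,1.5,0,0,0, 0,0,1.5,0,0,0]' && $G &&
python3 -m inch '[0,0,1.5,0,0,0, 0,0,1.5,0,0,0]' && $G &&
python3 -m inch '[0,0,1.5,0,0,0, 0,0,1.5,0,0,0]' && $G &&
python3 -m inch '[0,0,1.5,0,0,0, 0,0,1.5,0,0,0]' && $G &&
python3 -m inch '[0,0,1.5,0,0,0, 0,0,1.5,0,0,0]' && $G &&
python3 -m inch '[0,0,1.5,0,0,0, 0,0,1.5,0,0,0]' && $G &&
python3 -m inch '[0,0,1.5,0,0,0, 0,0,1.5,0,0,0]' && $G &&
python3 -m inch '[0,0,1.5,0,0,0, 0,0,1.5,0,0,0]' && $G) | grep -E "z |force|time"
```

```text
time: 9.43
force: [-0.0, 0.7, -1.3]
  z 0.1408 fz -1.32
time: 9.68
force: [-0.1, -0.2, -1.8]
  z 0.1391 fz -1.82
time: 9.93
force: [-0.2, -0.3, -2.0]
  z 0.1373 fz -1.98
time: 10.18
force: [0.1, 0.3, -2.0]
  z 0.1356 fz -2.03
time: 10.42
force: [0.4, 0.1, -1.2]
  z 0.134 fz -1.16
time: 10.68
force: [0.2, 0.8, -0.8]
  z 0.1325 fz -0.83
time: 10.92
force: [0.8, 0.8, -0.8]
  z 0.1309 fz -0.79
time: 11.18
force: [1.3, 0.7, -1.5]
  z 0.1294 fz -1.51
time: 11.42
force: [1.4, 1.3, 1.1]
  z 0.1279 fz 1.14
time: 11.68
force: [1.0, 2.0, 1.2]
  z 0.1266 fz 1.2
```

```bash
G="python3 ok.py 5"
(python3 -m inch '[0.5,-0.5,1,0,0,0, 0.5,-0.5,1,0,0,0]' && $G && python3 -m inch '[0,0,0.8,0,0,0, 0,0,0.8,0,0,0]' && $G &&  python3 -m inch '[0,0,0.8,0,0,0, 0,0,0.8,0,0,0]' && $G) | grep -E "z |force|time"; python3 chk.py
```

```text
time: 11.92
force: [0.0, 0.4, 3.6]
  z 0.1258 fz 3.57
time: 12.18
force: [-0.8, 1.3, 5.3]
  z 0.1253 fz 5.29
force [-0.78  1.36  4.9 ] [0.62 0.3  0.75]
rim [  2.4  -1.3 -43. ] -332
foot [ 4.8 -1.4 97. ] -269
```

```bash
python3 -m inch '[0,0,0.8,0,0,0, 0,0,0.8,0,0,0]'; python3 chk.py
```

```text
time: 12.68
tool_pos: [0.675, -0.1206, 0.1249]
ee_rot: [0.0, 0.988, 0.156, 0.001]
force: [-0.9, 0.8, 4.6]
finger_gap: 0.0579
force [-1.8   1.24  5.79] [0.42 0.33 0.57]
rim [  2.4  -1.2 -43. ] -331
foot [ 4.7 -1.3 97. ] -270
```

```bash
python3 -m inch '[0,0,1.2,0,0,0, 0,0,1.2,0,0,0, 0,0,1.2,0,0,0]'; python3 chk.py|head -1
```

```text
time: 13.3
tool_pos: [0.6751, -0.1206, 0.1244]
ee_rot: [0.0, 0.988, 0.157, 0.001]
force: [-1.5, 1.9, 7.5]
finger_gap: 0.0581
force [-2.09  1.59  7.35] [0.39 0.38 0.3 ]
```

```bash
python3 -m inch '[0,0,0,0,0,0, 0,0,0,0,0,0, 0,0,0,0,0,0, 0,0,0,0,0,0]' 84 40
python3 -m inch '[0,0,-10,0,0,0, 0,0,-45,0,0,0, 0,0,-85,0,0,0, 0,0,-110,0,0,0, 0,0,-118,0,0,0, 0,0,-118,0,0,0]'
python3 - <<'E'
from h import *
c=read_camera("scene");print([ (np.round(f["bbox"]),f["confidence"]) for f in find_in("scene","red_cup")])
a=c["pixels"][100:270,220:480];w=read_camera("wrist")["pixels"]
cv2.imwrite("pics/rel1.png",np.hstack([cv2.resize(a,(460,300)),cv2.resize(w[:300],(320,300))]))
E
python3 -c "
from h import *
print(totool([.4665,-.0907,.14]))"
```

```text
time: 14.05
tool_pos: [0.6749, -0.1206, 0.124]
ee_rot: [0.0, 0.988, 0.156, 0.001]
force: [0.2, 0.8, -0.0]
finger_gap: 0.0842
time: 14.8
tool_pos: [0.6747, -0.1206, 0.2422]
ee_rot: [0.0, 0.988, 0.156, 0.001]
force: [0.3, -0.2, -0.4]
finger_gap: 0.0842
[(array([280., 158., 301., 195.]), 0.72)]
[-188.03772178  -92.20138222  100.37227905]
```

View pics/rel1.png

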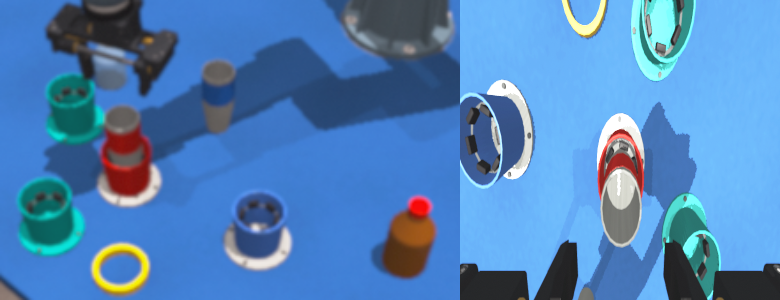

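The left panel shows the red cup standing upright and released in the red holder, at about (122,150). Next is the blue cup.

```bash
python3 -m inch '[-14,-7,0,0,0,0, -54,-26,0,0,0,0, -100,-49,0,0,0,0, -145,-71,0,0,0,0, -178,-87,0,0,0,0, -188,-92,0,0,0,0, -188,-92,0,0,0,0, -188,-92,0,0,0,0]' 88
python3 look.py .4665 -.0907 .14 .029 w4
```

```text
time: 15.95
tool_pos: [0.4677, -0.0913, 0.2404]
ee_rot: [-0.0, 0.988, 0.156, -0.0]
force: [0.2, -0.4, 0.5]
finger_gap: 0.0877
t 16.0 tcp [ 0.4677 -0.0913  0.2403] circle [ 0.4666 -0.0914] -565 tool mm [-1.000e+00 -1.000e-01  1.003e+02]
```

View pics/w4.png

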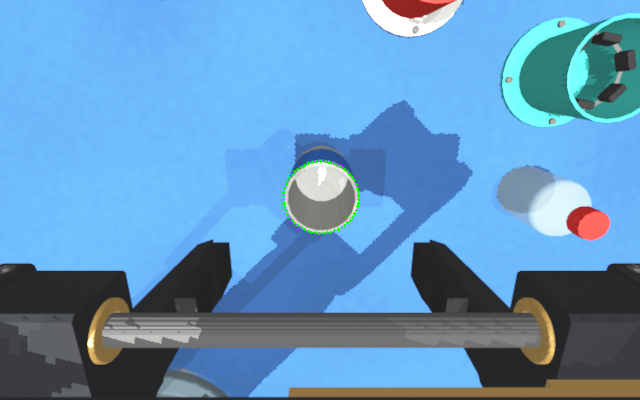

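The wrist view shows the blue cup's rim at (321,197), well fitted. I'll grasp it, lift it and go to a look position short of the blue holder.

```bash
python3 -m inch '[-2,0,30,0,0,0, -2,0,75,0,0,0, -2,0,115,0,0,0, -2,0,139,0,0,0, -2,0,144,0,0,0, -2,0,144,0,0,0]'
python3 -m inch '[0,0,0,0,0,0, 0,0,0,0,0,0, 0,0,0,0,0,0, 0,0,0,0,0,0, 0,0,0,0,0,0, 0,0,0,0,0,0]' 40 40
python3 -m inch '[0,0,-15,0,0,0, 0,0,-50,0,0,0, 0,0,-90,0,0,0, 0,0,-125,0,0,0, 0,0,-145,0,0,0, 0,0,-150,0,0,0, 0,0,-150,0,0,0]'
python3 -m inch '[10,-12,0,0,0,0, 37,-43,0,0,0,0, 68,-79,0,0,0,0, 100,-116,0,0,0,0, 127,-148,0,0,0,0, 137,-160,0,0,0,0, 139,-162,0,0,0,0, 139,-162,0,0,0,0, 139,-162,0,0,0,0]'
python3 look.py .624 .130 .088 .043 w5;python3 chk.py
```

```text
time: 16.75
tool_pos: [0.4663, -0.092, 0.0965]
ee_rot: [-0.0, 0.988, 0.157, -0.0]
force: [0.0, -0.1, 0.7]
finger_gap: 0.0878
time: 17.5
tool_pos: [0.4667, -0.092, 0.0971]
ee_rot: [-0.0, 0.988, 0.157, 0.0]
force: [-1.0, 1.1, 6.3]
finger_gap: 0.058
time: 18.38
tool_pos: [0.4663, -0.092, 0.2468]
ee_rot: [-0.0, 0.988, 0.156, -0.0]
force: [-0.5, 0.8, -2.1]
finger_gap: 0.0576
time: 19.5
tool_pos: [0.5482, 0.1039, 0.2468]
ee_rot: [-0.0, 0.988, 0.156, -0.0]
force: [0.3, -1.0, -1.9]
finger_gap: 0.0576
t 19.55 tcp [0.5483 0.104  0.2469] circle [0.6274 0.1284] -475 tool mm [ 82.8   1.1 158.9]
force [ 0.01  0.2  -2.08] [0.42 0.73 0.35]
rim [ -0.3   0.1 -43. ] -406
foot [-0.1 -0.9 97. ] -141
```

View pics/w5.png

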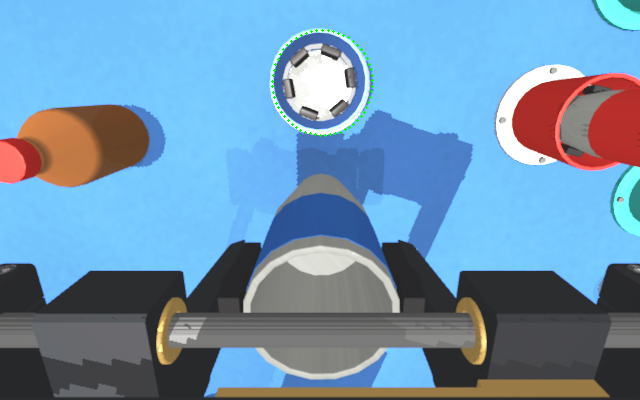

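The wrist view shows the blue holder's mouth at about (321,83), though the fitted circle may sit a pixel or two right. I'll check it using the inner edge too.

Run:
```python
from look import *
c=read_camera("wrist")
for r in(.0395,.041,.043):
    p,q=fit(c,(.626,.129),.088,r,4);print(r,totool([*p,.088]).round(1),round(q))
print(c["cx"],c["pixels"][83,265:290].tolist(),c["pixels"][83,355:380].tolist())
print(c["cy"],c["pixels"][20:50,320].tolist(),c["pixels"][120:145,320].tolist())
```

```text
0.0395 [ 84.6  -1.3 159. ] -884
0.041 [ 85.2   0.8 159. ] -570
0.043 [ 80.9  -1.2 159. ] -474
320.97808419347257 [[253, 198, 117], [253, 197, 116], [253, 198, 116], [253, 195, 115], [253, 194, 114], [255, 237, 163], [255, 254, 222], [255, 255, 238], [255, 250, 204], [245, 161, 106], [155, 95, 64], [155, 94, 63], [155, 95, 64], [154, 95, 64], [154, 95, 64], [154, 94, 63], [154, 95, 64], [154, 95, 65], [132, 90, 71], [116, 109, 108], [132, 134, 138], [149, 151, 156], [166, 170, 175], [184, 188, 193], [173, 177, 183]] [[91, 90, 93], [122, 104, 95], [148, 106, 84], [176, 107, 71], [197, 119, 80], [195, 118, 78], [196, 118, 78], [196, 118, 78], [197, 118, 79], [197, 119, 79], [254, 199, 133], [255, 255, 238], [255, 255, 244], [255, 250, 193], [255, 244, 226], [225, 214, 204], [189, 123, 73], [232, 154, 90], [247, 175, 103], [252, 188, 111], [253, 198, 117], [253, 198, 117], [253, 198, 116], [253, 198, 117], [253, 198, 116]]
196.1176366994367 [[254, 199, 118], [253, 197, 117], [253, 196, 115], [253, 197, 116], [253, 197, 115], [253, 197, 116], [253, 197, 116], [253, 196, 115], [254, 199, 119], [255, 235, 161], [255, 254, 220], [255, 255, 239], [255, 254, 227], [252, 182, 121], [157, 97, 65], [162, 100, 67], [167, 103, 69], [166, 103, 69], [164, 102, 68], [164, 100, 66], [166, 101, 68], [169, 103, 70], [168, 103, 69], [179, 128, 101], [213, 196, 185], [230, 232, 230], [228, 231, 229], [228, 231, 229], [221, 217, 210], [204, 170, 150]] [[227, 227, 225], [208, 180, 165], [180, 110, 73], [180, 110, 73], [181, 111, 73], [181, 110, 72], [182, 110, 73], [181, 110, 72], [179, 109, 72], [248, 169, 112], [255, 252, 214], [255, 255, 244], [255, 254, 226], [255, 255, 255], [255, 255, 255], [223, 217, 210], [189, 119, 74], [190, 120, 74], [189, 120, 73], [190, 120, 74], [190, 121, 74], [191, 122, 74], [192, 124, 75], [191, 123, 74], [191, 121, 73]]
```

Run:
```python
from look import *
c=read_camera("wrist");g=c["pixels"].astype(int);s=sense()
print(np.round(np.array(c["extrinsics"])[:3],3).tolist())
m=((g[...,0]<215)&(g[...,0]>g[...,2]+40)&(g[...,1]<140))|(g[...,0]<1)
m[:,:240]=0;m[:,400:]=0;m[150:]=0
k=np.zeros(m.shape,np.uint8);n,l=cv2.connectedComponents(m.astype(np.uint8))
# blue interior wall: component touching (83,280)
comp=(l==l[83,280]).astype(np.uint8);ys,xs=np.nonzero(comp);print(xs.min(),xs.max(),ys.min(),ys.max())
h=cv2.convexHull(np.stack([xs,ys],1).astype(np.int32));e=cv2.fitEllipse(h);print(e)
P=atz(c,*e[0],.088);print("inner-edge centre tool",totool(P,s).round(1),P.round(4))
for t in((P[0]+.0395,P[1]),(P[0]-.0395,P[1]),(P[0],P[1]+.0395),(P[0],P[1]-.0395)):print(np.round(proj(c,[*t,.088]),1))
```

```text
[[0.309, -0.907, -0.286, 0.623], [-0.951, -0.295, -0.092, 0.129], [-0.001, 0.3, -0.954, 0.393]]
275 364 34 128
((319.65301513671875, 80.99615478515625), (90.06980895996094, 95.25148010253906), 178.9619598388672)
inner-edge centre tool [ 86.3  -1.4 158.9] [0.6301 0.1329 0.088 ]
[334.4  33. ]
[306.  125.4]
[275.4  65.8]
[362.8  95.8]
```

Run:
```python
from look import *
for n in("top","scene"):
    c=read_camera(n);c["pixels"]=cv2.imread(f"pics/{n}0.png")
    for t,g in(("red",(.673,-.12)),("blue",(.627,.130))):
        for r in(.0395,.041,.043):
            p,q=fit(c,g,.088,r,5);print(n,t,r,p.round(4),round(q))
```

```text
top red 0.0395 [ 0.6781 -0.1199] -694
top red 0.041 [ 0.6771 -0.1203] -698
top red 0.043 [ 0.6738 -0.1198] -677
top blue 0.0395 [0.6254 0.1319] -534
top blue 0.041 [0.6252 0.1311] -511
top blue 0.043 [0.6222 0.1275] -478
scene red 0.0395 [ 0.6702 -0.1254] -552
scene red 0.041 [ 0.6703 -0.1244] -548
scene red 0.043 [ 0.675  -0.1191] -593
scene blue 0.0395 [0.6333 0.1351] -346
scene blue 0.041 [0.6333 0.1353] -323
scene blue 0.043 [0.6299 0.1397] -290
```

The inner-edge fits agree on about (0.6275, 0.1315): the wrist camera gives (0.628, 0.131) and the top camera (0.625, 0.132). I move there, lower just inside the mouth and look.

```bash
python3 -m inch '[15,0,0,0,0,0, 42,0,0,0,0,0, 69,-1,0,0,0,0, 81,-1,0,0,0,0, 84,-1,0,0,0,0, 84,-1,0,0,0,0, 84,-1,0,0,0,0]'
python3 -m inch '[0,0,20,0,0,0, 0,0,50,0,0,0, 0,0,80,0,0,0, 0,0,95,0,0,0, 0,0,97,0,0,0, 0,0,97,0,0,0, 0,0,97,0,0,0]'
python3 chk.py|head -1; python3 -c "
from look import *
c=read_camera('wrist');a=c['pixels'][110:400,180:460];d=read_camera('scene')['pixels'][100:270,220:480]
cv2.imwrite('pics/w6.png',np.hstack([cv2.resize(a,(390,400)),cv2.resize(d,(400,400))]))"
```

```text
time: 20.88
tool_pos: [0.6275, 0.1317, 0.247]
ee_rot: [-0.0, 0.988, 0.156, -0.0]
force: [0.1, 0.4, -1.7]
finger_gap: 0.0578
time: 21.75
tool_pos: [0.6279, 0.1318, 0.1512]
ee_rot: [-0.0, 0.988, 0.156, 0.001]
force: [-0.8, -0.8, -2.1]
finger_gap: 0.0576
force [ 0.25 -0.4  -2.24] [0.38 0.55 0.57]
```

View pics/w6.png

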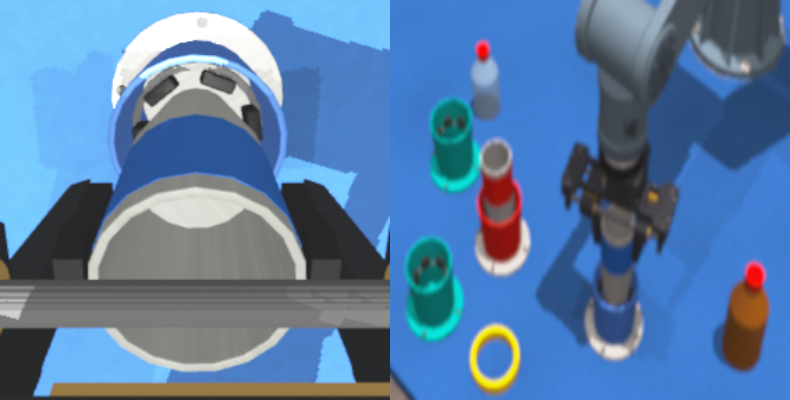

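The view shows the foot of the blue cup inside the mouth and centred sideways (mouth about 110–287, cup centre about 199 in the crop). I'll creep down with a force guard.

```bash
G="python3 ok.py 0.3"
(python3 -m inch '[0,0,3,0,0,0, 0,0,6,0,0,0, 0,0,6,0,0,0]' && $G &&
python3 -m inch '[0,0,1.5,0,0,0, 0,0,1.5,0,0,0]' && $G &&
python3 -m inch '[0,0,1.5,0,0,0, 0,0,1.5,0,0,0]' && $G &&
python3 -m inch '[0,0,1.5,0,0,0, 0,0,1.5,0,0,0]' && $G &&
python3 -m inch '[0,0,1.5,0,0,0, 0,0,1.5,0,0,0]' && $G &&
python3 -m inch '[0,0,1.5,0,0,0, 0,0,1.5,0,0,0]' && $G &&
python3 -m inch '[0,0,1.5,0,0,0, 0,0,1.5,0,0,0]' && $G &&
python3 -m inch '[0,0,1.5,0,0,0, 0,0,1.5,0,0,0]' && $G &&
python3 -m inch '[0,0,1.5,0,0,0, 0,0,1.5,0,0,0]' && $G &&
python3 -m inch '[0,0,1.5,0,0,0, 0,0,1.5,0,0,0]' && $G &&
python3 -m inch '[0,0,1.5,0,0,0, 0,0,1.5,0,0,0]' && $G &&
python3 -m inch '[0,0,1.5,0,0,0, 0,0,1.5,0,0,0]' && $G &&
python3 -m inch '[0,0,1.5,0,0,0, 0,0,1.5,0,0,0]' && $G) | grep -E "z |force"; python3 chk.py|head -1
```

```text
force: [-0.3, 0.1, -1.0]
  z 0.1437 fz -1.01
force: [0.4, 0.2, -2.4]
  z 0.1421 fz -2.42
force: [0.4, -0.4, -2.4]
  z 0.1406 fz -2.37
force: [0.6, -0.2, -3.0]
  z 0.139 fz -2.99
force: [2.0, -0.3, -2.5]
  z 0.1375 fz -2.46
force: [2.1, -1.5, -0.7]
  z 0.136 fz -0.75
force: [0.5, -0.3, -1.1]
  z 0.1346 fz -1.11
force: [0.8, 0.8, 0.1]
  z 0.1333 fz 0.09
force: [0.4, -0.6, 4.8]
  z 0.1323 fz 4.82
force [ 0.38 -0.02  5.22] [0.42 0.41 0.54]
```

```bash
python3 -m inch '[0,0,0.9,0,0,0, 0,0,0.9,0,0,0, 0,0,0.9,0,0,0]'; python3 chk.py|head -1
```

```text
time: 25.1
tool_pos: [0.6285, 0.1317, 0.1319]
ee_rot: [-0.0, 0.988, 0.156, 0.001]
force: [0.1, -0.2, 6.0]
finger_gap: 0.0579
force [-0.24  0.26  6.  ] [0.21 0.15 0.51]
```

```bash
python3 -m inch '[0,0,1.1,0,0,0, 0,0,1.1,0,0,0, 0,0,1.1,0,0,0]'; python3 chk.py|head -1
```

```text
time: 25.72
tool_pos: [0.6286, 0.1317, 0.1315]
ee_rot: [-0.0, 0.988, 0.156, 0.001]
force: [-0.9, 0.1, 7.3]
finger_gap: 0.0578
force [-0.73 -0.33  6.57] [0.34 0.18 0.17]
```

Contact push is about 8.8 N (6.6 N measured plus 2.2 N cup weight). I release and retreat.

```bash
python3 -m inch '[0,0,0,0,0,0, 0,0,0,0,0,0, 0,0,0,0,0,0, 0,0,0,0,0,0]' 86 40
python3 -m inch '[0,0,-10,0,0,0, 0,0,-45,0,0,0, 0,0,-85,0,0,0, 0,0,-110,0,0,0, 0,0,-118,0,0,0, 0,0,-118,0,0,0]'
python3 -m inch '[-20,0,0,0,0,0, -60,0,0,0,0,0, -110,0,0,0,0,0, -150,0,0,0,0,0, -170,0,0,0,0,0, -170,0,0,0,0,0, -170,0,0,0,0,0]'
python3 - <<'E'
from h import *
d=read_camera('scene')['pixels'][90:275,220:480];t=read_camera('top')['pixels'][80:310,120:490]
cv2.imwrite('pics/end.png',np.hstack([cv2.resize(d,(400,300)),cv2.resize(t,(400,300))]))
for n in("red_cup","blue_cup","media_bottle","feed_bottle","tape_roll"):print(n,[(np.round(f["bbox"]),f["confidence"]) for f in find_in("top",n)[:2]])
E
```

```text
time: 26.48
tool_pos: [0.6284, 0.1317, 0.1311]
ee_rot: [-0.0, 0.988, 0.156, 0.001]
force: [-0.2, 0.4, -0.5]
finger_gap: 0.0861
time: 27.22
tool_pos: [0.6282, 0.1317, 0.2493]
ee_rot: [-0.0, 0.988, 0.156, 0.001]
force: [-0.5, -0.5, -0.9]
finger_gap: 0.086
time: 28.1
tool_pos: [0.4668, 0.0792, 0.2483]
ee_rot: [-0.0, 0.988, 0.156, 0.001]
force: [-1.2, -0.6, 0.6]
finger_gap: 0.0861
red_cup [(array([350., 162., 378., 198.]), 0.8)]
blue_cup [(array([231., 189., 265., 223.]), 0.76)]
media_bottle [(array([144., 253., 187., 284.]), 0.56)]
feed_bottle [(array([436., 240., 468., 261.]), 0.75)]
tape_roll [(array([285., 119., 324., 158.]), 0.91)]
```

View pics/end.png

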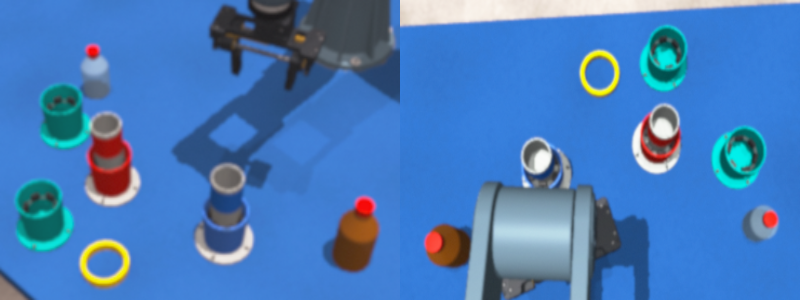

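The final views show both cups upright in the matching holders (red at about (107,150), blue at (226,205) in the scene panel). The bystanders are in place and the gripper is clear.

```bash
python3 -c "
from plant import *
print(finish_job(), sense()['time'])"
```

```text
the job is handed in; nothing more can be done
the job is handed in; nothing more can be done
```

I nested the red cup in the red holder, then the blue cup in the blue holder. I released both and handed the job in at about 28 s of the 64 s allowed.

- **Push:** The final push was about 8.6 N on the red cup and 8.8 N on the blue. That is the measured wrist force plus the cup's weight, with noise of about 0.5 N. Both stayed under the 14 N jam limit.
- **Last checks:** The final scene and top pictures show both cups upright in the matching holders and the gripper well clear. In the top view the bottles and tape roll are within about 3 px of where they started.
- **What disagreed:** Circle fits for the blue holder's mouth differed by 3–8 mm between cameras and rim edges. I used the inner-edge estimate, which the wrist and top cameras agreed on to about 3 mm. Sideways force on the blue cup peaked at about 2.5 N on the way in and was under 1 N when seated. On the red cup it was about 2.6 N when seated.
- **Not checked:** I did not tug on either cup to test the grip.

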